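# Carry a swinging rack of stained slides to the drying dish

### The arm

A 7-joint arm with a two-finger parallel gripper is mounted at the origin on the work surface. World frame = base frame: x ahead of the robot, y to its left, z up, the work surface at z = 0. Lengths are in m, angles in rad, forces in N, time in s.
With the tool pointing down it reaches from about 0.425 to 0.95 m from the base axis. Payload 4.7 kg.
Tool frame: the origin (TCP) lies on the centre line of the jaws, within the pads' length; the fingertips stand robot.nose_length ahead of it and the grasp point (between the pads) lies 8 mm behind it (robot.nose_length is the distance from the TCP to the fingertips, in m); z points along the fingers, x is the direction in which the jaws open and shut, and the axes are right-handed (so a half turn about z gives the same grasp; the last joint's range is limited). The gripper opens to 85 mm and grips with 20 to 120 N. Pads are 22 mm wide; open, the fingers measure 114 mm over their backs; the gripper's body (76 mm by 85 mm) begins 54 mm behind the grasp point. The pads swing forward as they close: fully open they stand 13 mm farther back than shut.
Start: joints at [-1.307, 0.469, -0.049, 1.532, 0.024, 1.141, -0.082], TCP at [0.195, 0.646, 0.242] pointing down, gripper open.
Joint ranges: [-2.59, 2.59], [-0.33, 1.99], [-1.39, 1.29], [0.1, 2.45], [-1.04, 4.18], [0.21, 1.99], [-2.66, 2.66]. Speed limits (rad/s): [2.57, 2.57, 3.14, 3.14, 3.14, 3.14, 3.14].

### API

Orientations are given as [roll, pitch, yaw] about the fixed x, y, z axes, in that order (R = Rz(yaw) Ry(pitch) Rx(roll)).
In Python, from plant import robot gives the robot as it stands. Calls block until the motion is done:
- robot.goto(position, orientation): joint-space move of the TCP to a pose.
- robot.move_straight(position, vel=0.15, attitude=None, contact_N=None): straight line of the TCP; attitude=None keeps the orientation; vel is the mean speed in m/s. With contact_N (N) it stops when the force on the tool has changed by that much, and returns True; else False.
- robot.move_joints(angles): joint-space move.
- robot.grip(opening, strength=None): opening from 0.0 (shut) to 1.0 (fully open); strength is the grip in N (None keeps the last); returns when the fingers have stopped.
- robot.sleep(seconds).
- robot.inverse_kinematics(position, orientation): joint angles nearest the present ones, or None.
- robot.sense(): the state.
- robot.grab_frame(name): name is "scene" or "top"; returns a dict with "image" (384x512x3 uint8, red, green, blue), "range_z" (384x512 float32, m along the optical axis (not along the pixel's ray), 0 where there is no reading), "fx", "fy", "cx", "cy" (pixels), "R" (3x3) and "t" (3): a world point X has camera coordinates R X + t. Camera axes: x right, y down, z forward; pixel columns grow to the right and rows downward; lengths in m; the calibration is good to about 2 mm. A picture is of the moment at which its call begins.
A pose or a line that the arm cannot do raises robot.IKError and nothing moves.
- robot.close_job(): hands the job in, once; it reports no verdict.
The state is a dict: "t": time; "joint_pos": joint angles; "joint_velocities": joint speeds; "effort": joint torques, N m; "tcp_pos": TCP position; "tcp_rot": TCP orientation; "wrist_force": force on the tool from outside, world axes, zero at the start; "torque": the same for the moment, N m; "opening": opening from 0.0 (shut) to 1.0 (fully open).
Only numpy, scipy, OpenCV 4.12 (cv2) and the standard library are available. Lean on these libraries where they do the work, as an engineer would, in place of code of your own. Each camera call takes 0.05 s, during which the arm holds its last target. There are 200 camera calls.

### The job

Take the rack of microscope slides by its red handle, lift it out of the leaning draining stand and carry it over the white dish; it swings freely under the handle, so calm it and let it hang still over the middle of the white dish, foot above the rim, for at least three seconds. Then lower it gently into the white dish until it stands upright on the bottom near the middle, and let go. The rack must not tip over or knock into the blue dish, and everything else on the bench stays where it is.

Things in the scene. Friction and masses are not known exactly. Their poses are not given: they have to be found in the camera images.
- slide_rack: Steel rack of 12 upright slides (violet smears, white ends) under a tall wire arch; 0.36 kg (true mass up to 20 % off). Basket 64 mm (x) by 44 mm (y) by 84 mm high. Origin: centre of its underside; z up to the pin on top of the arch, 280 mm above. Starts leaning in the stand, z tilted 0.25 rad towards its x. Held by the handle it swings freely about its y axis only, in its x-z plane.
- handle: Red fork handle pinned to the arch top, 60 g. Origin: on the pin, 0.29 m above the bench at the start. 36 mm (x) by 24 mm (y, along the pin: grip across this), from 12 mm above to 44 mm below the pin; grip centre 16 mm below it. Turns freely, hangs upright. Its y is the rack's y. The rack's mass centre is 224 mm below the pin: a pendulum of length 0.237 m, period 0.98 s, hardly damped.
- drain_stand: Grey fixed draining stand, base 130 by 85 mm, origin under its centre. Its pocket, 69 by 49 mm inside and 35 mm deep, leans 0.25 rad towards the stand's x and holds the rack's foot, the rack's axes along its own; pocket edges 44 mm (low side, x) to 64 mm above the bench. When the foot clears the pocket the rack swings out towards the stand's x.
- white_dish: White open dish, fixed, the goal: outside 118 mm (x) by 100 mm (y) by 35 mm high, walls and floor 4 mm thick; origin at the centre of its underside. The rack fits in at any yaw. The white and the blue dish may stand in either of two places.
- blue_dish: Blue dish of the same make, fixed: not the goal, leave it alone.
- dropper_bottle: Amber dropper bottle, 42 mm across, 106 mm high; origin under its centre. Leave alone.
- kit_box: Dark green test-kit carton 100 by 160 by 90 mm; origin under its centre. Leave alone.
- slip_box: Small red carton of cover slips 60 by 90 by 36 mm; origin under its centre. Leave alone.
- paper_roll: Upright roll of paper, 52 mm across, 60 mm high; origin under its centre. Leave alone.
Things that resemble listed ones, but are neither listed nor needed, are in the scene too. Leave any pink or purple look-alike of the drain_stand alone.

How it is judged:
By the outcome, as a careful person would: the job done as asked, in the order asked, and still so for the second after the job is handed in, with the robot touching nothing.
It also fails if it takes over 48 s, if anything falls off the work surface, if the arm or the gripper's body presses on something with over 40 N, if the wrist force passes 120 N, or if a joint passes its speed limit or range.

## Working session

There is one attempt and no reset: what is moved stays moved. The work goes in short steps, each a Python script; the robot and the scene stay as the last script left them, time stands still between calls to the robot, and variables do not carry over. Pictures are saved under pics/ and viewed, about 8 in all and at most 12, crops included, and the job is handed in when it is done.

```bash
ls; mkdir -p pics
python3 - <<'E'
from plant import robot
import numpy as np,cv2
for n in("scene","top"):
    f=robot.grab_frame(n)
    np.savez(f"{n}0.npz",**f)
    cv2.imwrite(f"pics/{n}0.png",cv2.resize(f["image"][:,:,::-1],(800,600)))
    print(n,f["fx"],f["cx"],f["cy"],f["R"].round(3).tolist(),f["t"].round(3), -f["R"].T@f["t"])
s=robot.sense();print(s,robot.nose_length)
E
```

```text
pics
scene 374.55835757777777 260.91261052399983 190.50900505420287 [[-0.559, 0.829, -0.012], [0.559, 0.366, -0.744], [-0.612, -0.422, -0.668]] [ 0.229 -0.167  1.68 ] [1.25053026 0.58084805 1.00157881]
top 406.52269886797444 254.77647523636944 190.59233021580158 [[0.044, -0.999, 0.004], [-0.974, -0.043, -0.221], [0.221, 0.006, -0.975]] [0.078 0.557 1.561] [0.19391476 0.09264565 1.64492224]
{'t': 0.1, 'joint_pos': array([-1.30689028,  0.46935783, -0.04858596,  1.53356855,  0.02405101,
        1.14101254, -0.08231592]), 'joint_velocities': array([ 4.87394047e-05, -3.11747031e-03,  1.37816774e-03, -1.94016775e-03,
       -8.08927647e-04, -3.33839892e-04, -8.02816499e-04]), 'effort': array([ 1.08782315e-03, -5.11515605e+01, -4.65369481e-02, -2.38391393e+01,
        1.08863635e-02,  4.33022957e-03, -1.26424055e-05]), 'tcp_pos': array([0.19466439, 0.64579086, 0.24137081]), 'tcp_rot': array([3.14157115e+00, 1.76317236e-03, 1.27797476e+00]), 'wrist_force': array([ 0.07843487, -0.57136779,  0.10844509]), 'torque': array([-0.01906428,  0.01729417,  0.00050632]), 'opening': 1.000199895858707} 0.011
```

View pics/scene0.png

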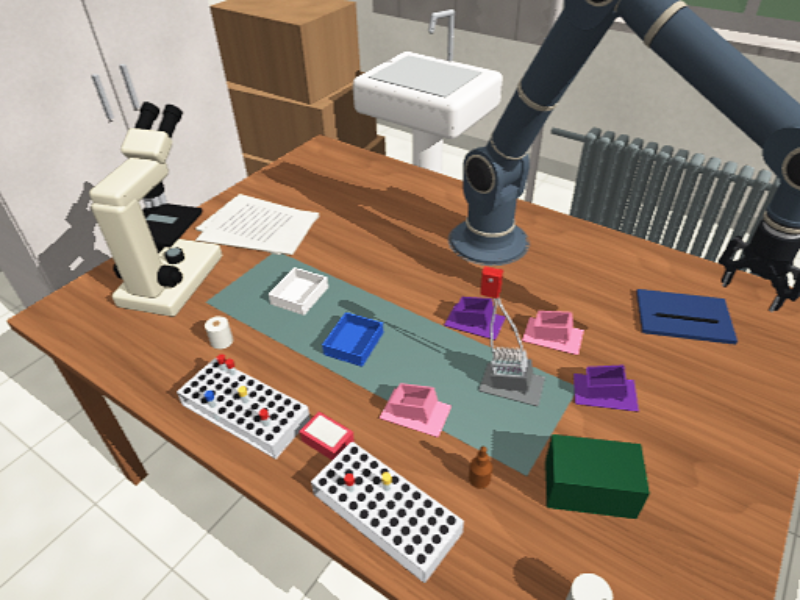

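View pics/top0.png

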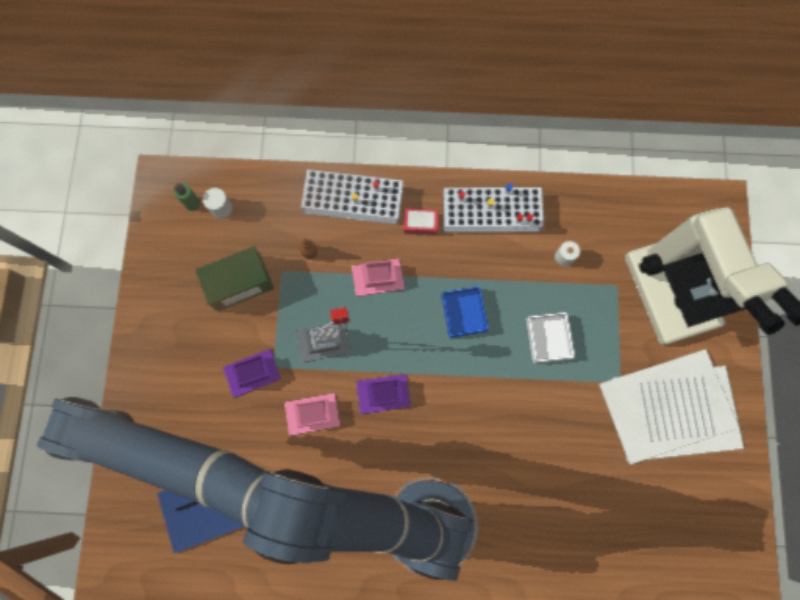

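The scene view shows the red handle at about (491,282), the rack in its grey stand at (508,375), the white dish at (298,290) and the blue dish at (352,338). In the top view the handle is at (340,315), the stand at (322,342), the white dish at (550,338) and the blue dish at (465,312), all in 800x600 pixels.

```bash
cat > vis.py <<'E'
import numpy as np,cv2
def cloud(f):
    z=f["range_z"]; v,u=np.mgrid[:z.shape[0],:z.shape[1]]
    P=np.stack([(u-f["cx"])/f["fx"]*z,(v-f["cy"])/f["fy"]*z,z],-1)
    return (P-f["t"])@f["R"]
def ray(f,u,v):
    d=f["R"].T@np.array([(u-f["cx"])/f["fx"],(v-f["cy"])/f["fy"],1]); return -f["R"].T@f["t"],d/np.linalg.norm(d)
def onplane(f,u,v,h):
    c,d=ray(f,u,v); return c+d*(h-c[2])/d[2]
def cross(a,b):
    (c1,d1),(c2,d2)=a,b
    s=np.linalg.lstsq(np.stack([d1,-d2],1),c2-c1,rcond=None)[0]
    p,q=c1+s[0]*d1,c2+s[1]*d2
    return (p+q)/2,np.linalg.norm(p-q)
def hsv(f): return cv2.cvtColor(f["image"],cv2.COLOR_RGB2HSV)
def red(f):
    h=hsv(f); return ((h[...,0]<8)|(h[...,0]>172))&(h[...,1]>170)&(h[...,2]>90)
def blob(m,near):  # component nearest pixel
    n,l,s,c=cv2.connectedComponentsWithStats(m.astype(np.uint8))
    ok=[i for i in range(1,n) if s[i,4]>15]
    i=min(ok,key=lambda i:np.hypot(*(c[i]-near)))
    return l==i
E
python3 - <<'E'
from vis import *
F={n:dict(np.load(n+"0.npz")) for n in("scene","top")}
k=.64
seeds={"handle":((491,282),(340,315)),"white":((298,285),(550,338)),"blue":((352,338),(465,312))}
for nm,sd in seeds.items():
    rs=[]
    for (n,f),s in zip(F.items(),sd):
        H=hsv(f);C=cloud(f)
        if nm=="handle": m=red(f)
        elif nm=="blue": m=(H[...,0]>105)&(H[...,0]<125)&(H[...,1]>150)
        else: m=(H[...,1]<40)&(H[...,2]>130)
        m=blob(m,np.array(s)*k)
        v,u=np.nonzero(m); P=C[m]; P=P[f["range_z"][m]>0]
        rs.append(ray(f,(u.min()+u.max())/2,(v.min()+v.max())/2))
        print(nm,n,m.sum(),"px",u.min(),u.max(),v.min(),v.max(),"lo",np.percentile(P,3,0).round(3),"hi",np.percentile(P,97,0).round(3),"med",np.median(P,0).round(3))
        top=P[P[:,2]>(0.29 if nm=="handle" else .028)]
        if len(top)>5:
            r=cv2.minAreaRect((top[:,:2]*1000).astype(np.float32)); print("   toprect",np.round(r[0],1),np.round(r[1],1),round(r[2],1),len(top), top[:,2].max().round(4))
        if n=="top" or nm=="handle":
            cs=cv2.findContours(m.astype(np.uint8),0,2)[0]; c=max(cs,key=len)[:,0]
            h={"handle":.302}.get(nm,.035)
            Q=np.array([onplane(f,a,b,h)[:2] for a,b in c])*1000
            r=cv2.minAreaRect(Q.astype(np.float32)); print("   planerect",np.round(r[0],1),np.round(r[1],1),round(r[2],1))
    print("   cross",*[np.round(a,4) for a in cross(*rs)])
# stand: grey points
for (n,f),s in zip(F.items(),((508,375),(322,342))):
    H=hsv(f);C=cloud(f);c=np.array(s)*k
    m=np.zeros(H.shape[:2],bool);y,x=int(c[1]),int(c[0]);m[y-30:y+30,x-30:x+30]=1
    m&=(H[...,1]<35)&(H[...,2]>50)&(f["range_z"]>0)
    P=C[m]; 
    for lo,hi in((-.005,.012),(.012,.07),(.07,.15),(.15,.28)):
        q=P[(P[:,2]>lo)&(P[:,2]<hi)]
        if len(q)>5:
            r=cv2.minAreaRect((q[:,:2]*1000).astype(np.float32));print(n,lo,len(q),np.round(r[0],1),np.round(r[1],1),round(r[2],1),np.median(q,0).round(3))
a=[F["scene"]["image"][165:265,290:360,::-1],F["top"]["image"][180:240,180:240,::-1]]
cv2.imwrite("pics/crop1.png",np.hstack([cv2.resize(a[0],(420,600),interpolation=2),cv2.resize(a[1],(380,600)[:1]+(600,),interpolation=2)]))
E
```

```text
handle scene 241 px 307 321 170 190 lo [ 0.125  0.109 -0.001] hi [0.476 0.247 0.304] med [0.469 0.23  0.281]
   toprect [463.1 228.9] [27.  35.8] 15.8 97 0.3056
   planerect [487.2 241.2] [87.6 39.1] 25.1
handle top 58 px 212 221 197 205 lo [0.446 0.213 0.295] hi [0.467 0.241 0.306] med [0.457 0.227 0.302]
   toprect [457.9 227.3] [20.6 30.2] 12.2 57 0.307
   planerect [457.3 226.8] [22.2 30.3] 18.8
   cross [0.4616 0.2298 0.2777] 0.001
white scene 766 px 172 210 171 201 lo [ 0.415 -0.347 -0.001] hi [ 0.541 -0.238  0.035] med [ 0.475 -0.297  0.01 ]
   toprect [ 478.5 -292.7] [122.7 103.2] 8.1 147 0.0391
white top 851 px 336 367 199 232 lo [ 0.418 -0.347 -0.004] hi [ 0.537 -0.24   0.036] med [ 0.479 -0.296  0.004]
   toprect [ 476.  -292.7] [117.8 101.7] 9.0 118 0.0427
   planerect [ 475.  -289.8] [125.1 112.4] 8.8
   cross [ 0.477  -0.294   0.0142] 0.0013
blue scene 872 px 206 244 200 233 lo [ 0.476 -0.124  0.   ] hi [ 0.6   -0.015  0.035] med [ 0.532 -0.075  0.009]
   toprect [536.6 -70. ] [123.8 100.1] 12.2 155 0.0397
blue top 717 px 283 311 183 215 lo [ 0.475 -0.122 -0.003] hi [ 0.592 -0.022  0.037] med [ 0.536 -0.073  0.005]
   toprect [533.5 -70. ] [118.1 100.3] 11.6 99 0.0428
   planerect [531.6 -70.3] [119.8 101.2] 11.6
   cross [ 0.5363 -0.0727  0.0148] 0.0018
scene -0.005 427 [397.  268.8] [229.5 161.6] 36.6 [0.462 0.321 0.005]
scene 0.012 362 [446.9 291.7] [59.9 85.3] 16.4 [0.465 0.303 0.046]
scene 0.07 249 [455.8 282.4] [43.8 78.7] 26.6 [0.455 0.285 0.091]
scene 0.15 6 [453.  264.4] [ 3.3 51.8] 15.7 [0.447 0.284 0.156]
top -0.005 393 [466.9 299.9] [200.2 238.8] 1.4 [0.43  0.296 0.003]
top 0.012 172 [435.9 301.2] [ 68.5 105.2] 14.6 [0.427 0.297 0.046]
top 0.07 161 [445.9 278. ] [43.9 77.5] 15.8 [0.443 0.28  0.09 ]
top 0.15 19 [449.7 263.8] [ 4.3 54.5] 14.2 [0.449 0.267 0.182]
```

View pics/crop1.png

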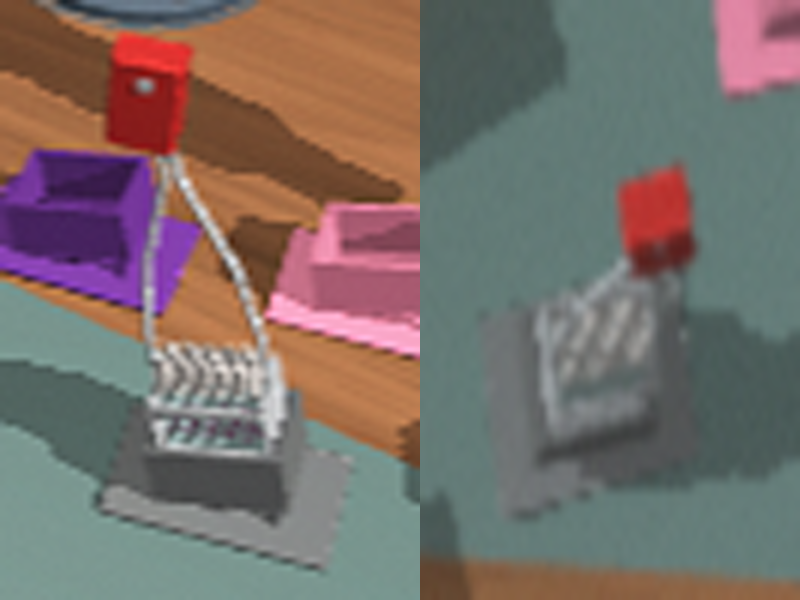

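The left crop (scene) shows the fork handle upright on its pin. The right crop (top) shows the basket leaning from the grey stand towards the handle, so the stand's x points to about -75°. The heights agree with the text: handle top 0.303 m, dish rims 0.036–0.04 m. Next I approach and grip.

Run:
```python
from plant import robot
import numpy as np
pi=np.pi
H=np.array([.460,.2285]); D=np.array([.477,-.293])
for yaw in(.27,.27-pi):
    for p in([*H,.42],[*H,.266],[.468,0,.42],[*D,.42],[*D,.25]):
        q=robot.inverse_kinematics(p,[pi,0,yaw]); print(round(yaw,2),p,None if q is None else np.round(q,2))
```

```text
0.27 [np.float64(0.46), np.float64(0.2285), 0.42] [-0.88  0.08  0.37  1.66 -0.03  1.41 -0.24]
0.27 [np.float64(0.46), np.float64(0.2285), 0.266] [-0.86  0.18  0.36  1.9  -0.07  1.07 -0.19]
0.27 [0.468, 0, 0.42] [-0.74 -0.02  0.65  1.75  0.01  1.41  0.17]
0.27 [np.float64(0.477), np.float64(-0.293), 0.42] [-0.47  0.33  1.28  1.59 -0.32  1.46  1.1 ]
0.27 [np.float64(0.477), np.float64(-0.293), 0.25] [-0.2   0.35  0.87  1.84 -0.3   1.09  1.06]
-2.87 [np.float64(0.46), np.float64(0.2285), 0.42] [ 0.49  0.31 -1.3   1.59  0.3   1.47  2.59]
-2.87 [np.float64(0.46), np.float64(0.2285), 0.266] [ 0.38  0.4  -1.17  1.84  0.4   1.17  2.49]
-2.87 [0.468, 0, 0.42] None
-2.87 [np.float64(0.477), np.float64(-0.293), 0.42] [-0.39  0.27  1.12  1.58 -0.24  1.44 -2.13]
-2.87 [np.float64(0.477), np.float64(-0.293), 0.25] [-0.35  0.45  1.12  1.84 -0.45  1.13 -1.94]
```

Run:
```python
from plant import robot
import numpy as np
pi=np.pi; o=[pi,0,.27]
def st(m):
    s=robot.sense();print(m,round(s["t"],2),s["tcp_pos"].round(4),s["tcp_rot"].round(3),s["wrist_force"].round(2),s["torque"].round(2),round(s["opening"],3),s["joint_pos"].round(2))
robot.move_straight([.195,.646,.36],vel=.25); st("up")
robot.goto([.46,.2285,.40],o); st("above")
robot.grip(.65)
print(robot.move_straight([.46,.2285,.267],vel=.12,contact_N=6)); st("at")
robot.grip(.15,80); st("grip")
from vis import *
f=robot.grab_frame("scene"); np.savez("scene1.npz",**f)
cv2.imwrite("pics/crop2.png",cv2.resize(f["image"][120:260,240:390,::-1],(640,600),interpolation=2))
```

```text
up 0.72 [0.1949 0.6458 0.3599] [-3.142  0.     1.278] [ 0.07 -1.32 -1.31] [0.01 0.05 0.  ] 0.997 [-1.31  0.4  -0.04  1.37  0.02  1.37 -0.08]
above 2.52 [0.4594 0.2304 0.3996] [-3.142e+00  1.000e-03  2.730e-01] [-0.92 -0.17 -0.12] [0.03 0.01 0.02] 1.0 [-0.89  0.09  0.38  1.69 -0.03  1.37 -0.23]
False
at 4.18 [0.4604 0.2287 0.2677] [-3.141e+00 -1.000e-03  2.700e-01] [0.03 0.13 0.55] [ 0.08  0.03 -0.01] 0.648 [-0.87  0.18  0.38  1.9  -0.08  1.08 -0.19]
grip 4.57 [0.4604 0.2284 0.2676] [-3.142e+00 -1.000e-03  2.700e-01] [-0.83 -1.13  3.34] [-0.22  0.02  0.1 ] 0.269 [-0.87  0.18  0.38  1.9  -0.08  1.08 -0.19]
```

View pics/crop2.png

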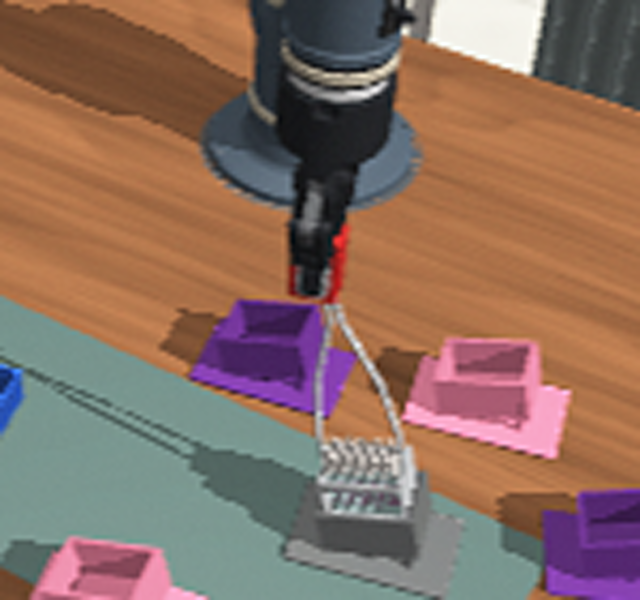

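The fingers are closed on the red handle (crop at about (315,250)) and the opening reads 0.269, or 23 mm, which matches the handle width. Next I lift along the lean, carry, and measure the swing.

```bash
cat > sw.py <<'E'
from plant import robot
from vis import *
E=np.array([np.sin(.27),-np.cos(.27),0]); N=np.array([np.cos(.27),np.sin(.27),0]); W=2*np.pi/.98; L=.237
D=np.array([.477,-.293,0])
def st(m):
    s=robot.sense();print(m,round(s["t"],2),s["tcp_pos"].round(4),s["tcp_rot"].round(3),s["wrist_force"].round(2),round(s["opening"],3))
    return s
def obs(cam="scene"):
    s=robot.sense(); f=robot.grab_frame(cam); C=cloud(f).reshape(-1,3)
    pin=s["tcp_pos"]+[0,0,.0224]; r=C-pin
    m=(f["range_z"].ravel()>0)&(abs(r@E)<.17)&(abs(r@N)<.06)&(C[:,2]>.048)
    d=np.hypot(r@E,r[:,2]); m&=(d>.19)&(d<.30)&(r[:,2]<-.15)
    q=r[m]; a=np.arctan2(q@E,-q[:,2])
    return s["t"],np.mean([np.percentile(a,5),np.percentile(a,95)]) if len(q)>10 else np.nan,len(q),np.median(q@N) if len(q) else 0
def watch(n):
    O=np.array([obs() for _ in range(n)]); O=O[~np.isnan(O[:,1])]
    t,a=O[:,0],O[:,1]
    M=np.c_[np.cos(W*t),np.sin(W*t),np.ones_like(t)]
    k,res,*_=np.linalg.lstsq(M,a,rcond=None)
    A=np.hypot(k[0],k[1]); tp=np.arctan2(k[1],k[0])/W   # a = c + A cos W(t-tp)
    print("swing n",len(t),"t",t[0].round(2),t[-1].round(2),"A",A.round(4),"tp",(tp%.98).round(3),"c",k[2].round(4),"rms",np.std(M@k-a).round(4),"pts",O[:,2].mean().round(),"n-off",O[:,3].mean().round(4))
    return A,tp,k[2],O
E
python3 - <<'E'
from sw import *
p=robot.sense()["tcp_pos"]; 
robot.move_straight(p+.14*(np.array([0,0,np.cos(.25)])+np.sin(.25)*E),vel=.14); s=st("lift")
g=D-.05*E; g[2]=.395
robot.move_straight(g,vel=.17); st("carry")
A,tp,c,O=watch(20); print(O[:,1].round(3)); st("w")
f=robot.grab_frame("scene"); cv2.imwrite("pics/crop3.png",cv2.resize(f["image"][60:260,120:390,::-1],(800,593),interpolation=2))
E
```

```text
lift 5.78 [0.4689 0.1952 0.402 ] [3.141e+00 2.000e-03 2.710e-01] [-0.42  0.18 -4.48] 0.268
carry 8.52 [ 0.4639 -0.2446  0.3951] [ 3.141 -0.     0.271] [-0.34 -0.88 -3.46] 0.271
swing n 20 t 8.52 9.47 A 0.2235 tp 0.611 c -0.0049 rms 0.0017 pts 469.0 n-off 0.0112
[ 0.202  0.162  0.107  0.037 -0.033 -0.104 -0.161 -0.206 -0.225 -0.227
 -0.2   -0.16  -0.102 -0.032  0.037  0.106  0.161  0.198  0.214  0.211]
w 9.52 [ 0.4637 -0.2451  0.3951] [ 3.141 -0.     0.27 ] [ 0.11 -0.75 -4.32] 0.271
```

View pics/crop3.png

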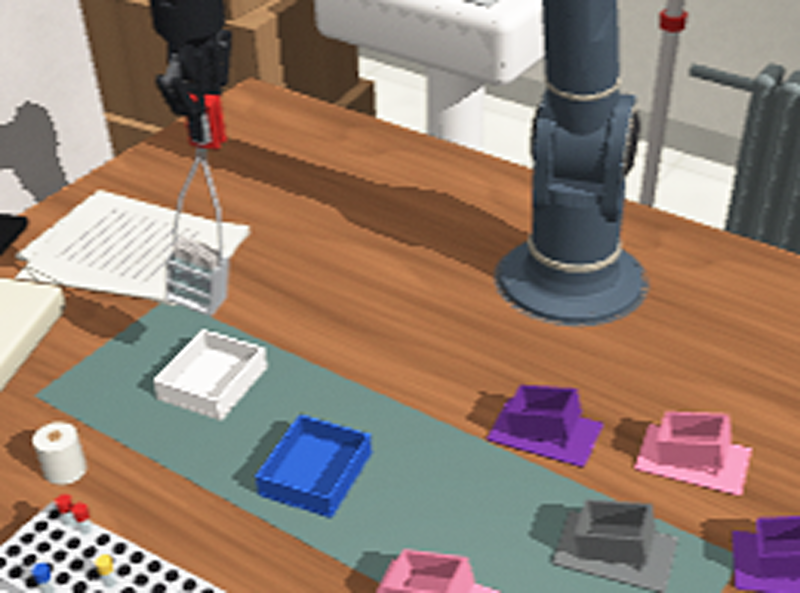

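The rack hangs clear in the crop at about (197,270), and the pocket at (615,530) is empty. The swing is a clean sinusoid with amplitude 0.22 rad. I'll cancel it with a timed pivot step at the peak.

```bash
cat >> sw.py <<'E'
def cancel(A,tp,v=.15,lag=.03,gain=1.,sign=None):
    p=robot.sense()["tcp_pos"]
    if sign is None: sign=1 if (D-p)@E>0 else -1
    d=A*L*gain
    for _ in range(4): T=max(d/v,.15); d=A*L*gain/np.exp(-(W*T)**2/56)
    pk=tp+(0 if sign>0 else .49)-T/2-lag; t=robot.sense()["t"]
    robot.sleep((pk-t-.02)%.98+.02)
    t=robot.sense()["t"]
    robot.move_straight(p+sign*d*E,vel=d/T)
    print("step",(sign*d).round(4) if hasattr(d,'round') else d,"T",T,"start",round(t,3),"end",round(robot.sense()["t"],3))
E
python3 - <<'E'
from sw import *
A,tp=.2235,.611
cancel(A,tp); watch(20); st("")
E
```

```text
step 0.0594 T 0.3957881699515883 start 10.183 end 10.733
swing n 20 t 10.73 11.68 A 0.0543 tp 0.907 c -0.0046 rms 0.001 pts 465.0 n-off 0.0112
 11.73 [ 0.4795 -0.3024  0.3951] [3.141 0.    0.27 ] [-0.39 -0.67 -3.76] 0.272
```

Run:
```python
from sw import *
cancel(.0543,.907,v=.05,lag=-.003,gain=.91); A,tp,c,O=watch(20); s=st("")
print("off",(s["tcp_pos"]-D)@E,(s["tcp_pos"]-D)@N)
```

```text
step -0.0122 T 0.24473879925299385 start 12.058 end 12.45
swing n 20 t 12.45 13.4 A 0.0016 tp 0.415 c -0.0044 rms 0.001 pts 466.0 n-off 0.0114
 13.45 [ 0.4762 -0.2906  0.3951] [ 3.142 -0.     0.27 ] [ 0.23 -0.35 -4.43] 0.272
off -0.002473671707744261 -0.00011880868042296415
```

Run:
```python
from sw import *
robot.move_straight([D[0],D[1],.325],vel=.03); st("low")
watch(16); robot.sleep(3.0); watch(16); s=st("hung")
f=robot.grab_frame("top"); C=cloud(f).reshape(-1,3); r=C-D
m=(abs(r[:,0])<.07)&(abs(r[:,1])<.07)&(C[:,2]>.1)&(C[:,2]<.165)&(f["range_z"].ravel()>0)
if m.sum()>10: print("top basket rect",cv2.minAreaRect((C[m,:2]*1000).astype(np.float32)),m.sum())
a=f["image"][170:260,300:400,::-1]; g=robot.grab_frame("scene")["image"][110:230,130:260,::-1]
cv2.imwrite("pics/crop4.png",np.hstack([cv2.resize(a,(400,400)),cv2.resize(g,(400,400))]))
```

```text
low 15.94 [ 0.477  -0.293   0.3251] [ 3.142 -0.     0.27 ] [-0.32 -0.42 -5.09] 0.272
swing n 16 t 15.94 16.69 A 0.0003 tp 0.175 c -0.0042 rms 0.0009 pts 430.0 n-off 0.0113
swing n 16 t 19.74 20.49 A 0.0002 tp 0.084 c -0.0044 rms 0.0007 pts 430.0 n-off 0.0112
hung 20.54 [ 0.477 -0.293  0.325] [-3.142  0.     0.27 ] [ 0.26  0.72 -3.48] 0.272
top basket rect ((485.88800048828125, -276.24249267578125), (34.77360153198242, 71.06820678710938), 52.88461685180664) 97
```

View pics/crop4.png

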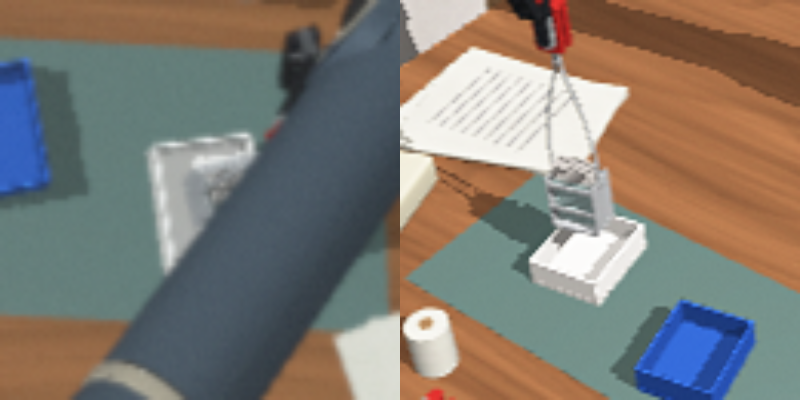

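In the left crop (top view) the arm hides half the dish. In the right crop (scene) the basket at (580,200) hangs upright over the white dish at (590,260). It has been still for more than 4 s, with a swing of 0.0003 rad. Now I lower it.

Run:
```python
from sw import *
robot.move_straight([D[0],D[1],.270],vel=.03); robot.sleep(.3); s=st("near")
print(robot.move_straight([D[0],D[1],.257],vel=.012,contact_N=2.5)); robot.sleep(.3); s=st("touch")
watch(10); p=s["tcp_pos"]
g=robot.grab_frame("scene")["image"][110:230,130:260,::-1]
cv2.imwrite("pics/crop5.png",cv2.resize(g,(640,590)))
```

```text
near 22.93 [ 0.477 -0.293  0.27 ] [ 3.142 -0.     0.27 ] [ 0.02 -1.01 -4.47] 0.273
True
touch 24.0 [ 0.4769 -0.293   0.2604] [-3.141  0.     0.27 ] [-1.11  0.82  6.  ] 0.276
swing n 10 t 24.0 24.45 A 0.0014 tp 0.757 c -0.005 rms 0.0011 pts 202.0 n-off 0.0092
```

View pics/crop5.png

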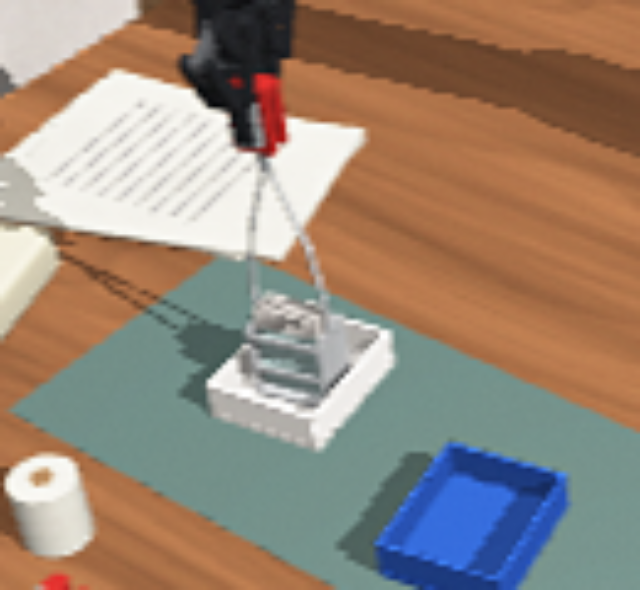

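The rack stands in the white dish (basket at (285,350)) and is upright. Contact came at the expected height, within about 1 mm. I'll release and retreat.

Run:
```python
from sw import *
robot.move_straight([D[0],D[1],.2612],vel=.01); st("relieve")
robot.grip(.65); st("open")
robot.move_straight([D[0],D[1],.40],vel=.1); s=st("up")
robot.goto([.45,-.05,.42],[np.pi,0,.27]); s=st("away"); robot.sleep(.5)
f=robot.grab_frame("scene"); C=cloud(f).reshape(-1,3)
ok=(f["range_z"].ravel()>0)&(abs(C[:,0]-D[0])<.09)&(abs(C[:,1]-D[1])<.09)
for lo,hi in((.05,.095),(.25,.32)):
    q=C[ok&(C[:,2]>lo)&(C[:,2]<hi)]; print(lo,len(q),q.min(0).round(3),q.max(0).round(3),cv2.minAreaRect((q[:,:2]*1000).astype(np.float32)))
t=robot.grab_frame("top"); m=blob(red(t),np.array([330,205])); v,u=np.nonzero(m)
print("handle top",onplane(t,(u.min()+u.max())/2,(v.min()+v.max())/2,.296),m.sum())
cv2.imwrite("pics/final.png",np.hstack([cv2.resize(t["image"][150:270,230:400,::-1],(400,400)),cv2.resize(f["image"][100:300,100:300,::-1],(400,400))]))
```

```text
relieve 24.98 [ 0.4766 -0.2927  0.2606] [-3.138  0.004  0.27 ] [-0.7   0.41 -3.92] 0.268
open 25.4 [ 0.4771 -0.2931  0.2614] [-3.139e+00  3.000e-03  2.700e-01] [0.66 0.2  0.62] 0.647
up 26.94 [ 0.4768 -0.2928  0.3993] [-3.138  0.004  0.27 ] [-0.6  -0.13  1.2 ] 0.647
away 27.91 [ 0.4501 -0.0511  0.42  ] [ 3.141 -0.     0.268] [-0.16 -0.23 -0.58] 0.651
0.05 197 [ 0.446 -0.323  0.05 ] [ 0.507 -0.255  0.093] ((476.4215087890625, -292.2882080078125), (48.087982177734375, 66.37815856933594), 14.328580856323242)
0.25 159 [ 0.46  -0.313  0.25 ] [ 0.495 -0.27   0.299] ((478.3289489746094, -292.0745544433594), (27.687204360961914, 39.087074279785156), 18.513635635375977)
handle top [ 0.47054388 -0.2905505   0.296     ] 60
```

View pics/final.png

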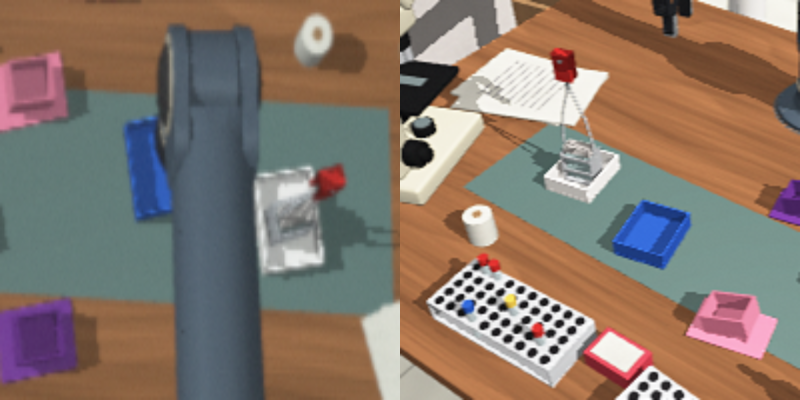

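The rack stands upright and centred in the white dish, with the gripper clear of it. I'm handing the job in.

```bash
python3 -c "
from plant import robot
print(robot.close_job(), robot.sense()['t'])"
```

```text
the job is handed in; nothing more can be done
the job is handed in; nothing more can be done
```

The rack stands upright in the middle of the white dish, released, and I handed the job in at about 28.5 s of the 48 s allowed.

- **Lift and carry:** I gripped the red handle across the pin, drew the rack out along its lean and carried it to the white dish. It arrived swinging 0.22 rad.
- **Calming:** Two timed pivot steps took the swing down to 0.0016 rad. It then hung still over the dish centre for about 4.6 s at 0.0003 rad or less, foot about 67 mm above the bench and so 32 mm above the rim.
- **Lowering:** Contact came within about 1 mm of the expected height, with about 10 N between the hanging and the resting force reading. I eased off and let go.

**Last checks:**
- The basket centre measured (0.476, -0.292) against a dish centre of (0.477, -0.293).
- The handle sits over the basket within 2 mm in the scene view, with its top at 0.299 m, so the rack is upright.
- The top view put the handle about 6 mm off in x. That came from a rough ray through the whole red outline at one assumed height, so I trusted the scene depth instead.
- The blue dish and the other things looked unmoved in the final crops. The arm hid part of the blue dish in the top view, and the bottle and green box were outside the crops.

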